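# Unbolt and open the hatch of the long spares case

### The arm

A 6-joint arm with a two-finger parallel gripper is mounted at the origin on the work surface. World frame = base frame: x ahead of the robot, y to its left, z up, the work surface at z = 0. Lengths are in m, angles in rad, forces in N, time in s.
With the tool pointing down it reaches from about 0.35 to 0.925 m from the base axis. Payload 6.4 kg.
Tool frame: the origin (TCP) lies midway between the tips of the shut fingers; the grasp point (between the pads) lies env.tcp_to_grasp behind it (env.tcp_to_grasp is the distance from the TCP to the grasp point, in m); z points along the fingers, y is the direction in which the jaws open and shut (so a half turn about z gives the same grasp; the last joint's range is limited). The gripper opens to 85 mm and grips with 20 to 120 N. Pads are 22 mm wide; open, the fingers measure 114 mm over their backs; the gripper's body (76 mm by 85 mm) begins 54 mm behind the grasp point. The pads swing forward as they close: fully open they stand 13 mm farther back than shut.
Start: joints at [-1.355, 0.245, 1.558, -0, 1.339, -0.174], TCP at [0.247, -0.601, 0.231] pointing down, gripper open.
Joint ranges: [-3.13, 3.13], [-1.02, 2.26], [0.13, 2.54], [-0.95, 4.09], [0.21, 2.88], [-2.74, 2.74]. Speed limits (rad/s): [2.57, 2.57, 3.14, 3.14, 3.14, 3.14].

### API

Orientations are given as a 3x3 rotation matrix whose columns are the frame's x, y, z axes.
In Python, from cell import env, effector, solver, eyes gives the robot as it stands. Calls block until the motion is done:
- env.movep(position, orientation): joint-space move of the TCP to a pose.
- env.move_straight(position, velocity=0.15, rot=None): straight line of the TCP; rot=None keeps the orientation; velocity is the mean speed in m/s.
- env.move_joints(angles): joint-space move.
- effector.release() and effector.close(squeeze=None): open the fingers fully, or close them until they stop; squeeze is the grip in N (None keeps the last).
- env.pause(seconds).
- solver.inverse_kinematics(position, orientation): joint angles nearest the present ones, or None.
- env.state(): the state.
- eyes.get_image(name): name is "scene" or "top" or "wrist"; returns a dict with "color" (480x640x3 uint8, red, green, blue), "camera_matrix" (3x3 intrinsics, pixels), "position" and "attitude" of the camera in the world; the wrist camera has in their place "tool_from_camera" (4x4, takes a point from camera to tool coordinates, whose origin is the TCP and whose axes are the flange's). Camera axes: x right, y down, z forward; pixel columns grow to the right and rows downward; lengths in m; the calibration is good to about 2 mm. A picture is of the moment at which its call begins: read the wrist's pose just before it. There is no depth.
A pose or a line that the arm cannot do raises env.MotionError and nothing moves.
- env.sign_off(): hands the job in, once; it reports no verdict.
The state is a dict: "clock": time; "qpos": joint angles; "joint_vel": joint speeds; "effort": joint torques, N m; "position": TCP position; "eef_rot": TCP orientation; "ft_force": force on the tool from outside, world axes, zero at the start; "ft_torque": the same for the moment, N m; "finger_gap": finger opening in m.
Only numpy, scipy, OpenCV 4.12 (cv2) and the standard library are available. Lean on these libraries where they do the work, as an engineer would, in place of code of your own. Each camera call takes 0.05 s, during which the arm holds its last target. There are 200 camera calls.

### The job

The fittings in the longer of the two plywood spares cases are needed. Draw its steel lock bolt out as far as it goes, then slide its hatch fully open over the fixed deck and let go, leaving the bolt drawn. Leave the shorter case alone: do not touch it.

Things in the scene. Friction and masses are not known exactly. Their poses are not given: they have to be found in the camera images.
- long_case: The longer plywood case, fixed: 270 mm long (x), 130 mm wide (y), walls 70 mm high, rails on top to 83 mm. Origin: centre of its underside, z up; its -x end faces the robot (yaw within 20 degrees). Its hatch panel covers the -x half, a fixed deck the +x half. A steel shelf, top 70 mm high, carries the bolt out to y = 165 mm. Fingertips 86 mm or more above the table clear all but knob and handle.
- lock_bolt (a joint): Long case's steel bolt across the deck, ahead of the hatch, m: 0 in, 0.04 fully drawn, towards the case's +y; starts below 0.004. Below 0.015 it blocks the hatch. Friction 1.5 N, no spring. Its dark steel knob block, 24 mm (x) by 16 mm (y), stands from 78 to 116 mm above the table, centre at case x = 19 mm, y = 100 mm + this value.
- hatch (a joint): Long case's plywood hatch, m: 0 closed, 0.11 fully open, towards the case's +x (away from the robot), over the deck; starts below 0.003. Bolted, it moves only 5 mm. Friction 2 N, no spring. Its wooden bar handle, 14 mm (x) by 60 mm (y), stands from 79 to 116 mm above the table, centre at case x = -61 mm + this value, y = 0.
- short_case: The shorter plywood case, fixed, not to be touched: 190 mm long (x), else made like the long one, with its own bolt (knob at x = 19, y = 100 mm) and hatch (handle at x = -41 mm, y = 0), shelf out to y = 165 mm, 116 mm high overall. Origin: centre of its underside; yaw within 20 degrees. The two cases lie side by side, either one on the left.

How it is judged:
By the outcome, as a careful person would: the job done as asked, in the order asked, and still so for the second after the job is handed in, with the robot touching nothing.
It also fails if it takes over 40 s, if anything falls off the work surface, if the arm or the gripper's body presses on something with over 40 N, if the wrist force passes 120 N, or if a joint passes its speed limit or range.

## Working session

There is one attempt and no reset: what is moved stays moved. The work goes in short steps, each a Python script; the robot and the scene stay as the last script left them, time stands still between calls to the robot, and variables do not carry over. Pictures are saved under pics/ and viewed, about 8 in all and at most 12, crops included, and the job is handed in when it is done.

```bash
mkdir -p pics
python3 - <<'E'
from cell import env, eyes
import cv2,pickle
for n in("top","scene"):
    d=eyes.get_image(n); cv2.imwrite(f"pics/{n}0.png",d["color"][:,:,::-1]); print(n,d["camera_matrix"].tolist(),d["position"],d["attitude"])
    pickle.dump(d,open(f"{n}.pkl","wb"))
s=env.state();print(s["clock"],s["ft_force"],s["finger_gap"],env.tcp_to_grasp)
E
```

```text
top [[570.718912001142, 0.0, 319.4471236392107], [0.0, 570.718912001142, 240.3543999257208], [0.0, 0.0, 1.0]] [ 0.35817286 -0.05360601  1.11012183] [[-0.01410153 -0.98511889  0.17129485]
 [-0.99974779  0.01688557  0.01480675]
 [-0.01747882 -0.17104285 -0.98510854]]
scene [[476.51507523084456, 0.0, 317.1504674627843], [0.0, 476.51507523084456, 249.119704464913], [0.0, 0.0, 1.0]] [ 1.13080003 -0.42835303  0.5793811 ] [[ 0.52580867  0.49639005 -0.6907403 ]
 [ 0.85043818 -0.29081022  0.43838831]
 [ 0.01673725 -0.8179403  -0.57505959]]
0.1 [-0.26768574 -0.20031057 -0.79916563] 0.0852322787435075 0.0187
```

View pics/top0.png

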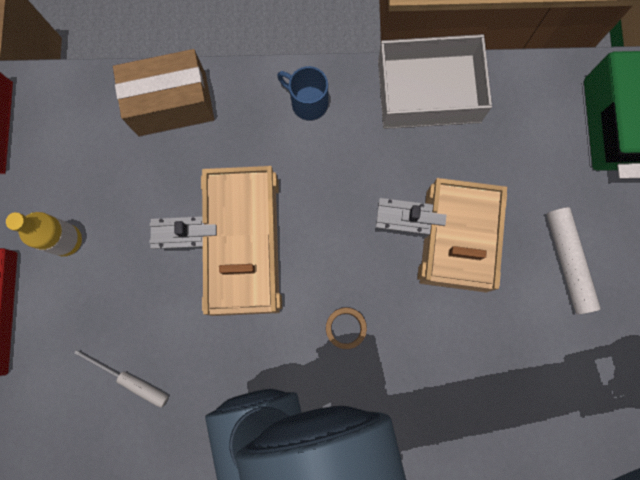

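View pics/scene0.png

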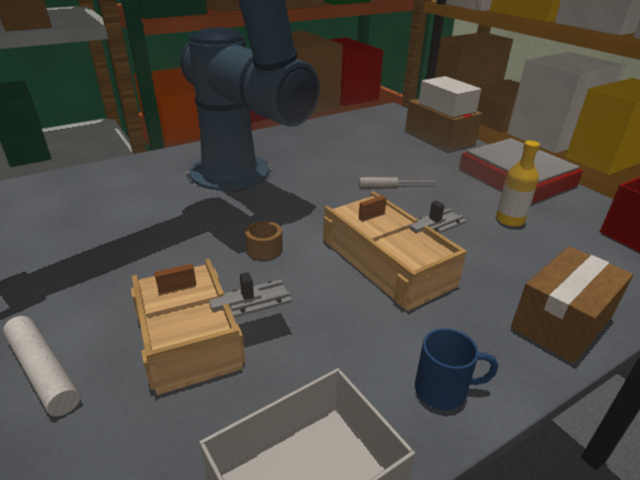

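The top view shows the long case on the left (about (202,167)–(280,313)), knob near (180,229) and handle near (237,268). The short case is on the right (about (425–505,180–290)). The scene view agrees: the long case is the rear one, with its knob near (437,211) and handle near (372,208). I'll enlarge both.

Run:
```python
import cv2
a=cv2.imread("pics/top0.png")[150:330,140:300]; b=cv2.imread("pics/scene0.png")[180:310,310:480]
cv2.imwrite("pics/tc.png",cv2.resize(a,(640,720)[:0] or None,fx=3.3,fy=3.3,interpolation=cv2.INTER_CUBIC))
cv2.imwrite("pics/sc.png",cv2.resize(b,None,fx=4.5,fy=4.5,interpolation=cv2.INTER_CUBIC))
```

```text
(no output)
```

View pics/tc.png

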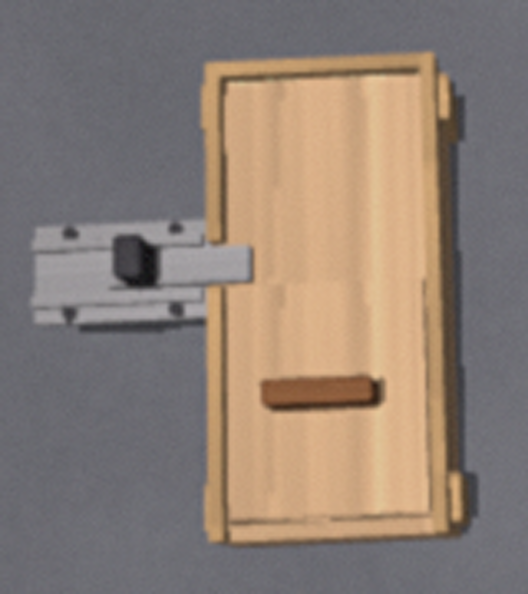

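View pics/sc.png

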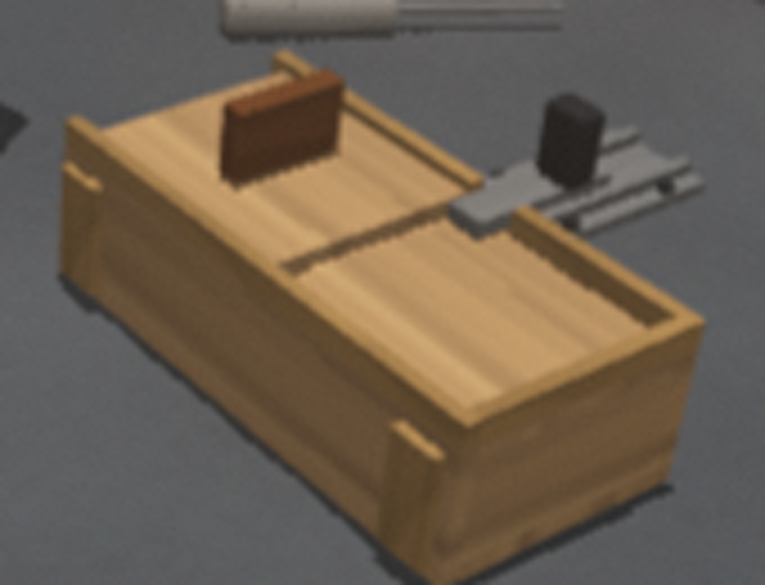

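The crops show these points.
- **Top crop:** handle top centre (317,391), knob top centre (128,256), case top corners (206,63), (434,53), (447,533), (207,541).
- **Scene crop:** handle top (283,93), knob top (575,104), corners (703,320), (470,425).

I'll triangulate these and fit the case pose.

```bash
cat > h.py <<'E'
import numpy as np,pickle
from scipy.optimize import least_squares
def ray(d,p):
    v=d["attitude"]@np.linalg.solve(d["camera_matrix"],[p[0],p[1],1.]);return np.array(d["position"]),v/np.linalg.norm(v)
def onz(d,p,z): c,v=ray(d,p);return c+v*(z-c[2])/v[2]
def tri(rs):
    A=[np.eye(3)-np.outer(v,v) for c,v in rs];X=np.linalg.solve(sum(A),sum(a@c for a,(c,v) in zip(A,rs)))
    return X,[np.linalg.norm(a@(X-c)) for a,(c,v) in zip(A,rs)]
E
python3 - <<'E'
from h import *
T=pickle.load(open("top.pkl","rb"));S=pickle.load(open("scene.pkl","rb"))
tp=lambda u,v:((u+.5)/3.3-.5+140,(v+.5)/3.3-.5+150)
sp=lambda u,v:((u+.5)/4.5-.5+310,(v+.5)/4.5-.5+180)
for n,a,b in(("handle",(317,391),(283,93)),("knob",(128,256),(575,104)),("+x+y",(206,63),(703,320)),("+x-y",(434,53),(470,425))):
    X,e=tri([ray(T,tp(*a)),ray(S,sp(*b))]);print(n,X.round(4),np.round(e,4), onz(T,tp(*a),.116 if n[0]!="+" else .083).round(4),onz(S,sp(*b),.116 if n[0]!="+" else .083).round(4))
# fit pose
obs=[((-61,0,116),(317,391)),((19,101,116),(128,256)),((135,65,83),(206,63)),((135,-65,83),(434,53)),((-135,-65,83),(447,533)),((-135,65,83),(207,541))]
W=np.array([onz(T,tp(*p),m[2]/1e3)[:2] for m,p in obs]);M=np.array([m[:2] for m,_ in obs])/1e3
R=lambda t:np.array([[np.cos(t),-np.sin(t)],[np.sin(t),np.cos(t)]])
f=lambda q:(q[:2]+M@R(q[2]).T-W).ravel()
r=least_squares(f,[.55,.1,0]);print(r.x,(f(r.x)*1e3).reshape(-1,2).round(1))
E
```

```text
handle [0.4844 0.1098 0.1147] [0.0004 0.0004] [0.484  0.1092 0.116 ] [0.4863 0.1086 0.116 ]
knob [0.5594 0.2128 0.1166] [0.0006 0.0006] [0.5591 0.2124 0.116 ] [0.5587 0.2144 0.116 ]
+x+y [0.6765 0.1797 0.0839] [0. 0.] [0.6768 0.1799 0.083 ] [0.6757 0.1809 0.083 ]
+x-y [0.6806 0.0511 0.0839] [0.0012 0.0012] [0.6801 0.0502 0.083 ] [0.6802 0.0532 0.083 ]
[0.5435182  0.1114458  0.02562644] [[-1.5  0.6]
 [ 0.8  0.5]
 [ 0.  -0.1]
 [-0.  -0.3]
 [ 0.8 -0. ]
 [-0.2 -0.7]]
```

Both views agree with the fit: case origin (0.5435, 0.1114), yaw 0.0256, residuals under 1.5 mm, heights as stated. Next I'll grip the knob across y and draw it.

```bash
cat >> h.py <<'E'
O=np.array([.5435,.1114]);yaw=.0256;c,s=np.cos(yaw),np.sin(yaw)
ex=np.array([c,s,0]);ey=np.array([-s,c,0]);ez=np.array([0,0,1.])
def W(x,y,z): return np.r_[O,0]+x*ex+y*ey+z*ez
def case(p): d=np.array(p)-np.r_[O,0];return np.array([d@ex,d@ey,p[2]])
def down(y): return np.c_[np.cross(y,-ez),y,-ez]
def best(env,solver,p,y):
    o=[(abs(np.subtract(q,env.state()["qpos"])).max(),k) for k in(1,-1) if (q:=solver.inverse_kinematics(p,down(k*y))) is not None]
    return down(min(o)[1]*y)
def rep(env,t):
    s=env.state();print(t,round(s["clock"],2),(case(s["position"])*1e3).round(1),"F",(s["ft_force"]@np.c_[ex,ey,ez]).round(1),"gap",round(s["finger_gap"],4));return s
def pull(env,d,total,fmax=15):
    """advance along d in steps until the resisting force passes fmax"""
    f0=0;g=0;p=np.array(env.state()["position"])
    while g<total:
        st=.03 if g<total-.045 else .004 if g>=total-.013 else .01
        g+=st;env.move_straight(p+g*d,velocity=.06)
        f=env.state()["ft_force"]@d
        if f<-fmax: break
    rep(env,f"pull {g:.3f}")
E
python3 - <<'E'
from h import *
from cell import env,effector,solver
p=W(.019,.1015,.20);R=best(env,solver,p,ey)
env.movep(p,R);rep(env,"above")
env.move_straight(W(.019,.1015,.091),velocity=.12);rep(env,"down")
effector.close(30);rep(env,"grip")
pull(env,ey,.048)
E
```

```text
above 3.16 [ 19.3 100.9 200. ] F [-0.1  0.3 -0.3] gap 0.0851
down 4.22 [ 19.8 101.6  92. ] F [ 0.  -0.   0.1] gap 0.0854
grip 4.85 [ 19.  101.5  91.2] F [-0.7 -0.5  1.5] gap 0.0154
pull 0.044 6.07 [ 19.  140.5  91.2] F [ -4.  -22.    7.4] gap 0.0156
```

The bolt stopped hard at 140.5 mm, which is fully drawn. I'll relieve the load, release, lift, look, and go above the handle.

Run:
```python
from h import *
from cell import env,effector,solver,eyes
import cv2
p=np.array(env.state()["position"]);p[2]=.091
env.move_straight(p+.001*ey,velocity=.05);rep(env,"relax")
effector.release();rep(env,"rel")
env.move_straight(p+.105*ez,velocity=.15)
h=W(-.061,0,.20);env.movep(h,best(env,solver,h,ex));rep(env,"above handle")
s=env.state();d=eyes.get_image("wrist");cv2.imwrite("pics/w1.png",d["color"][:,:,::-1])
t=eyes.get_image("scene");cv2.imwrite("pics/s1.png",cv2.resize(t["color"][130:330,280:500,::-1],None,fx=3,fy=3))
```

```text
relax 6.32 [ 19.  140.2  91.2] F [-2.9 -7.   5.3] gap 0.0151
rel 7.0 [ 19.  141.6  91. ] F [ 0.3 -0.5 -0. ] gap 0.0855
above handle 9.06 [-61.    0.2 199.6] F [ 0.7 -0.5 -0.5] gap 0.0855
```

View pics/w1.png

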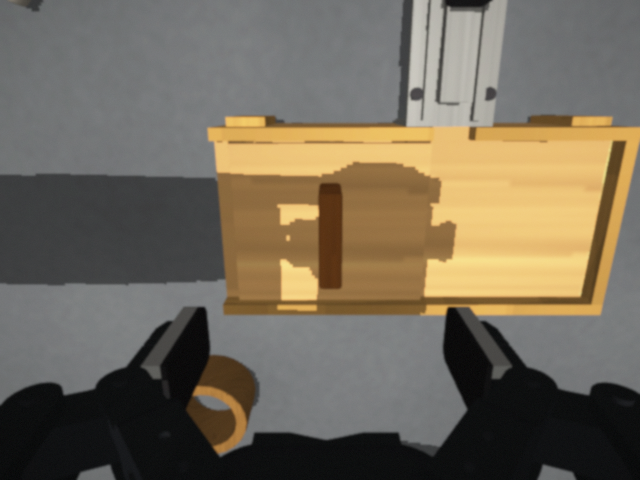

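View pics/s1.png

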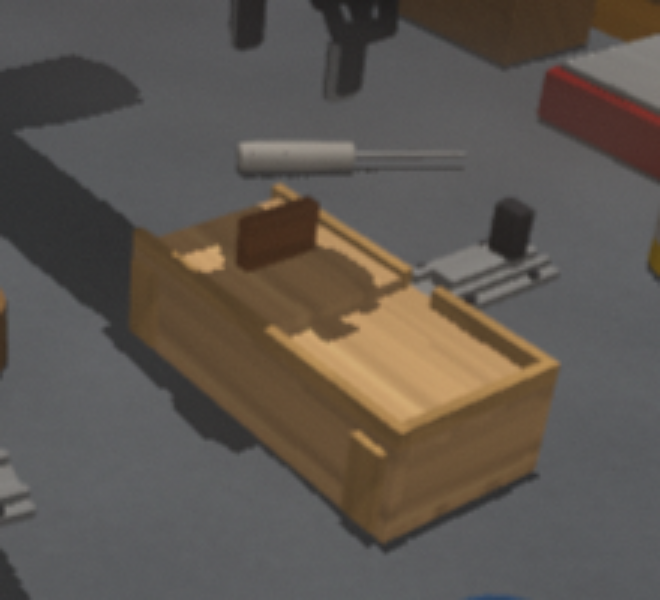

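Both pictures show the bolt drawn clear of the deck, with the knob at (468,0) in the wrist view and (512,228) in the scene crop. The handle at (330,236) sits centred between the jaws. I'll grip it and slide the hatch.

Run:
```python
from h import *
from cell import env,effector,solver,eyes
import cv2
env.move_straight(W(-.061,0,.091),velocity=.12);rep(env,"down")
effector.close(30);rep(env,"grip")
pull(env,ex,.120)
p=np.array(env.state()["position"]);p[2]=.091
env.move_straight(p+.001*ex,velocity=.05);rep(env,"relax")
effector.release();rep(env,"rel")
env.move_straight(p+.13*ez,velocity=.15);rep(env,"up")
q=W(-.16,0,.24);env.move_straight(q,velocity=.2)
for n in("scene","top"):
    t=eyes.get_image(n)["color"][:,:,::-1];pickle.dump(t,open("x.pkl","wb"))
    a=t[130:330,280:500] if n=="scene" else t[150:330,130:300]
    cv2.imwrite(f"pics/{n}2.png",cv2.resize(a,None,fx=3,fy=3,interpolation=cv2.INTER_CUBIC))
```

```text
down 10.22 [-60.3  -0.   91.8] F [ 0.2 -0.3  1. ] gap 0.0856
grip 10.87 [-60.7  -0.   91.3] F [0.4 0.6 1.7] gap 0.014
pull 0.114 13.71 [49.2  0.2 91.2] F [-19.9   2.6  17.1] gap 0.0135
relax 13.96 [49.1  0.1 91.3] F [-6.9  2.9  8.5] gap 0.0131
rel 14.65 [50.2  0.1 91. ] F [-0.1  0.5 -1. ] gap 0.0856
up 15.67 [4.840e+01 2.000e-01 2.197e+02] F [ 0.5  0.  -0.4] gap 0.0855
```

View pics/scene2.png

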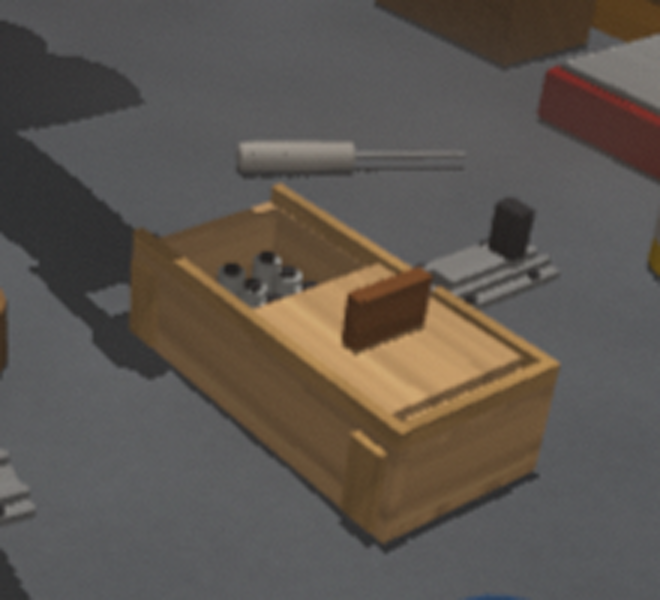

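View pics/top2.png

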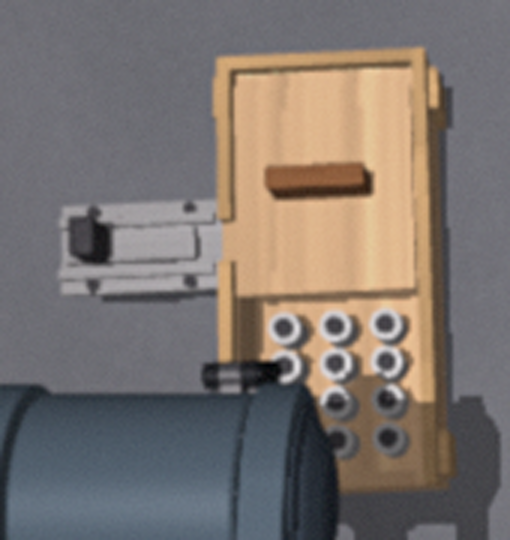

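The hatch is over the deck with its handle at (316,177) in the top crop. The fittings are exposed, and the knob at (84,236) is still drawn. I'll do one numeric check from this view, then hand in.

Run:
```python
from h import *
from cell import env
T=pickle.load(open("top.pkl","rb"));g=lambda u,v:((u+.5)/3-.5+130,(v+.5)/3-.5+150)
h=case(onz(T,g(316,177),.116));k=case(onz(T,g(84,236),.116));print(h*1e3,k*1e3)
if abs(h[0]-.049)<.004 and abs(k[1]-.140)<.005: rep(env,"end");print(env.sign_off())
```

```text
[ 47.68755043  -0.92087888 116.        ] [ 17.77480154 137.79063126 116.        ]
end 16.97 [-1.596e+02 -1.000e-01  2.398e+02] F [0.7 0.2 1. ] gap 0.0852
the job is handed in; nothing more can be done
None
```

The long case (the left one) is unlocked and open, and the job is handed in at about 17 s of the 40 s allowed. I drew its bolt to the hard stop and released it. I then slid the hatch to its hard stop over the deck, let go and moved the gripper clear. No move went near the short case.

| | Tool at the stop | Expected at full travel | Final top picture |
|---|---|---|---|
| Bolt knob, case y | 140.5 mm | 140 mm | 137.8 mm |
| Hatch handle, case x | 49.2 mm | 49 mm | 47.7 mm |

The picture reads 1 to 2 mm short of the tool readings, which is about the accuracy of the calibration and of reading pixels. The highest contact force I logged was about 26 N, and the force at the end was near zero. The pictures show the fittings exposed and the bolt still drawn. No check failed.

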